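Close a goldsmith's forming die over its locating pin

TASK

Lift the brass ring off the die base and lay it flat on the bench, clear of the base. Then take the die cover by its bar, slide it over the locating pin with its long side lined up with the base until it drops on, and press it fully down against the sprung pad. Finish while still holding the cover pressed down, and leave the other things on the bench where they are.

Things in the scene. Friction and masses are not known exactly. Their poses are not given: they have to be found in the camera images.
- base: Fixed die base, dark steel block 130 (x) x 100 (y) x 20 mm high. Origin: centre of its underside, at bench height. In a 64 x 54 mm well in its middle sits a sprung steel pad (62 x 50 mm), its top 25 mm above the bench (5 mm proud of the block). Along the pad's middle, in the base's x direction, runs a slot with the rigid locating pin standing in it (see point slot).
- slot (a point): Middle of the slot, at pad-top height (25 mm), straight above the base's origin. The steel pin, 12 mm diameter, top 34 mm above the bench, last 3 mm tapered to 6 mm diameter, stands on the base's x axis (base y = 0), 10 mm before to 10 mm past this point: different each time, to be seen, or felt for by sliding the cover along the slot.
- pad (a joint): How far the sprung pad is pressed down, in m: 0 = up, 0.005 = level with the block, where a cover pressed onto it lands on the block (its own stop lies at 0.006). The spring pushes up with 6 N at 0 and 14 N at 0.005; the cover's own weight (about 4 N) does not move it.
- cover: Loose die cover, 0.38 kg: aluminium plate 90 (x) x 70 (y) x 20 mm flat on the bench; on it a steel grip bar, 50 mm along x, 16 wide (y), 20 to 52 mm above the underside. Origin: centre of the underside, where a blind hole (15 mm diameter, 16 deep) opens down. Both ways round alike. Origin height resting on the pin's tip 34 mm, dropped on to the pad 25, fully pressed 20.
- ring: Loose thick brass ring, outer diameter 50, inner diameter 34, height 18 mm, 0.12 kg, lying flat on the die's pad with the pin standing inside it. Origin: centre of its underside as it lies at the start, z along its axis. It can be gripped across its outside.
- ring_center (a point): Centre of the brass ring, mid-height; 9 mm above the surface the ring lies on.
- block: Bystander: plain square steel bench block 75 x 75 x 22 mm, no bar on it, origin centre of its underside. It lies on the other side of the base from the cover.
- hammer: Bystander: hammer with wooden handle, 240 mm long, lying on the bench beyond the die roughly across the robot's view. Origin: on the tool, about mid-length at bench height; handle to its -x.
- jar: Bystander: small amber glass jar with a metal lid, diameter 52, 60 mm high, far left. Origin: centre of its underside.
- pliers: Bystander: pliers lying flat, about 155 x 60 x 10 mm, far right. Origin: near the middle, at bench height.
There are look-alikes about, which are no part of the job. Of the things like the ring, leave any that is black or blue; of the rest the smaller one is meant.

How it is judged:
By the outcome, as a careful person would: the job done as asked, in the order asked, and still so for the second after the job is handed in, while the arm keeps its last pose, push and grip.
It also fails if it takes over 67 s, if anything falls off the work surface, if the arm or the gripper's body presses on something with over 40 N, if the wrist force passes 120 N, or if a joint passes its speed limit or range.

ROBOT

A 7-joint arm with a two-finger parallel gripper is mounted at the origin on the work surface. World frame = base frame: x ahead of the robot, y to its left, z up, the work surface at z = 0. Lengths are in m, angles in rad, forces in N, time in s.
With the tool pointing down it reaches from about 0.425 to 0.925 m from the base axis. Payload 6.8 kg.
Tool frame: the origin (TCP) lies on the mounting face of the last link; the fingertips stand manip.tip_reach ahead of it and the grasp point (between the pads) lies 163 mm ahead of it (manip.tip_reach is the distance from the TCP to the fingertips, in m); x points along the fingers, y is the direction in which the jaws open and shut, and the axes are right-handed (so a half turn about x gives the same grasp; the last joint's range is limited). The gripper opens to 88 mm and grips with 3 to 60 N. Pads are 20 mm wide; open, the fingers measure 115 mm over their backs; the gripper's body (75 mm by 178 mm) begins 61 mm behind the grasp point.
Start: joints at [-1.446, 0.477, 0.022, 1.555, -0.011, 1.109, -0.083], TCP at [0.156, 0.657, 0.405] pointing down, gripper open.
Joint ranges: [-2.96, 2.96], [-0.34, 2.1], [-1.41, 1.46], [0.24, 2.44], [-1.37, 4.51], [0.17, 1.92], [-2.96, 2.96]. Speed limits (rad/s): [2.39, 2.39, 3.14, 3.14, 3.14, 3.14, 3.14].

INTERFACE

Orientations are given as [roll, pitch, yaw] about the fixed x, y, z axes, in that order (R = Rz(yaw) Ry(pitch) Rx(roll)).
In Python, from station import manip gives the robot as it stands.
- The arm moves only by the shell command python3 -m handwheel 'ROWS' [FORCE]. ROWS is JSON, a list that holds one entry, the list of rows, each a list of 5 numbers: the shift along the tool's x, y, z in mm, then the turn about the tool's x in rad, then the gripper command: -1 is fully open, 1 is shut, values between are in proportion. A call has 1 to 5 rows; each row is the pose to reach, as a shift and turn from the pose commanded when the call began, along the tool's axes at that moment; what a row does not reach only later rows make up. A row lasts 1/8 s, in which the tool goes at most 62.5 mm and 10.7 degrees, less where a joint would pass 70% of its speed; a pose out of reach is approached as far as the arm can. A call with a gripper value outside its range is refused whole. The fingers move at their own pace and stop on an object; FORCE is the grip in N (left out, the last holds). Time passes only in rows, so rows that repeat a pose let the fingers close. It gives the time, the measured TCP pose, the force and the opening at its end, in the units of the state.
- manip.sense(): the state, without advancing time (a new reading comes with each control period).
- manip.capture(name): name is "side" or "top"; returns (picture, depth): 400x640x3 uint8, red, green, blue; 400x640 float32, m along the optical axis (not along the pixel's ray), 0 where there is no reading.
- manip.calibration(name): a dict with "camera_matrix" (3x3 intrinsics, pixels), "rvec" (rotation vector, rad) and "tvec" (3), from world to camera coordinates, as OpenCV has them. Camera axes: x right, y down, z forward; pixel columns grow to the right and rows downward; lengths in m; the calibration is good to about 2 mm. A picture is of the moment at which its call begins. calibration takes no time and is no camera call.
- manip.hand_in(): hands the job in, once; it reports no verdict.
Trained networks look in the newest picture that a camera, given by its name, has taken for a name from the list of things; names that differ only in an ending like _2 or _b are one class to them, and where a whole thing is asked for, a point or a joint stands for the part that bears it (a point fixed in the world has none). Each returns a list of dicts, best first, with "confidence" (0 to 1); they miss things now and then, are a little off and sometimes report something else, mostly with a low value. They report only what shows in the picture. A call takes as long as a camera call. They do not tell look-alikes from the thing itself.
- manip.trace(camera, label): "region" (400x640 bool, what is visible of it) and "pixel" ([column, row] in pixels, amid what is visible of it).
The state is a dict: "t": time; "joint_positions": joint angles; "qvel": joint speeds; "joint_torque": joint torques, N m; "tcp_pos": TCP position; "tcp_rot": TCP orientation; "contact_force": force on the tool from outside, world axes, zero at the start; "ft_torque": the same for the moment, N m; "opening": finger opening in m.
Only numpy, scipy, OpenCV 4.12 (cv2) and the standard library are available. Lean on these libraries where they do the work, as an engineer would, in place of code of your own. Each camera call takes 0.05 s, during which the arm holds its last target.

## Working session

There is one attempt and no reset: what is moved stays moved. The work goes in short steps, Python scripts to look and compute and a shell command to move; the robot and the scene stay as the last step left them, time stands still between calls to the robot, and variables do not carry over. Pictures are saved under pics/ and viewed, and the job is handed in when it is done.

```bash
mkdir -p pics; ls; python3 - <<'E'
from station import manip
import cv2
print(manip.sense()); print(manip.tip_reach)
for n in("side","top"):
    p,d=manip.capture(n); cv2.imwrite(f"pics/{n}0.png",p[:,:,::-1]); c=manip.calibration(n); print(n,c)
E
```

```text
pics
{'t': 0.0, 'joint_positions': array([-1.4461436 ,  0.47779479,  0.02237175,  1.55642797, -0.01152828,
        1.1093041 , -0.08309678]), 'qvel': array([-0.00065473,  0.00046439, -0.00095248,  0.0014524 ,  0.00077349,
       -0.0004778 ,  0.00041316]), 'joint_torque': array([-1.29597986e-03, -5.82859147e+01,  1.53408822e+00, -2.72604346e+01,
       -5.43454697e-02,  1.71598338e-02,  1.61047315e-04]), 'tcp_pos': array([0.15563545, 0.65653618, 0.40369552]), 'tcp_rot': array([-1.50243798,  1.56899054, -1.73520671]), 'contact_force': array([-0.24026285,  0.65883756,  0.21390908]), 'ft_torque': array([-0.00994641, -0.0001166 ,  0.02074245]), 'opening': 0.0879917623144441}
0.182
side {'camera_matrix': array([[485.46649956,   0.        , 314.57150234],
       [  0.        , 485.46649956, 198.3709654 ],
       [  0.        ,   0.        ,   1.        ]]), 'rvec': array([ 0.64767192, -2.75534252,  0.97420323]), 'tvec': array([0.52660264, 0.22843796, 1.01758112])}
top {'camera_matrix': array([[406.60821002,   0.        , 317.32136228],
       [  0.        , 406.60821002, 201.6181627 ],
       [  0.        ,   0.        ,   1.        ]]), 'rvec': array([ 2.03253804, -2.17320613,  0.24589376]), 'tvec': array([0.04079974, 0.60007013, 0.97825585])}
```

View pics/side0.png

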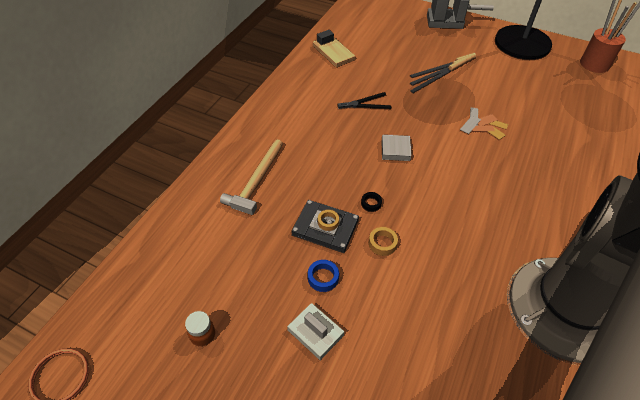

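View pics/top0.png

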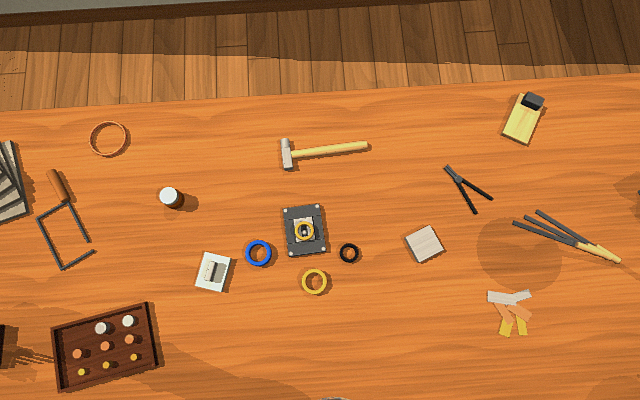

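The side view shows the base at (325,226) with the smaller brass ring on it at (329,220). The larger brass ring is at (383,241), the blue one at (323,276), the black one at (372,202), the cover at (316,330) and the block at (397,148). In the top view the base is at (305,230), the cover at (213,272) and the block at (424,244).

```bash
cat > h.py <<'E'
import numpy as np, cv2
from station import manip
def cal(n):
    c=manip.calibration(n); R,_=cv2.Rodrigues(np.array(c["rvec"])); return np.array(c["camera_matrix"]),R,np.array(c["tvec"]).ravel()
def cloud(n,d):
    K,R,t=cal(n); v,u=np.mgrid[0:d.shape[0],0:d.shape[1]]
    P=np.stack([(u-K[0,2])/K[0,0]*d,(v-K[1,2])/K[1,1]*d,d],-1)
    return (P-t)@R
def at_z(n,uv,z):
    K,R,t=cal(n); uv=np.atleast_2d(np.array(uv,float)); r=np.c_[(uv-K[:2,2])/[K[0,0],K[1,1]],np.ones(len(uv))]@R
    C=-R.T@t; return C+r*((z-C[2])/r[:,2])[:,None]
def proj(n,X):
    K,R,t=cal(n); p=(np.atleast_2d(X)@R.T+t)@K.T; return p[:,:2]/p[:,2:]
E
python3 - <<'E'
from h import *
np.set_printoptions(precision=4,suppress=True)
pts={}
for n in("side","top"):
    p,d=manip.capture(n); X=cloud(n,d); np.savez(f"{n}.npz",p=p,d=d)
    for l in("base","ring","cover","block","hammer","jar"):
        for r in manip.trace(n,l)[:5]:
            m=r["region"]&(d>0); x=X[m]
            if len(x)<5: continue
            print(n,l,round(r["confidence"],2),r["pixel"],m.sum(),"med",np.median(x,0),"z95",np.percentile(x[:,2],[5,50,95]))
E
```

```text
side base 0.67 [321.3, 227.8] 1963 med [0.536  0.0573 0.0203] z95 [0.0035 0.0203 0.0256]
side ring 0.87 [327.6, 219.3] 327 med [0.5332 0.0416 0.0407] z95 [0.0233 0.0407 0.0453]
side ring 0.87 [380.9, 244.9] 531 med [0.4034 0.0292 0.0221] z95 [0.0036 0.0221 0.0264]
side ring 0.87 [325.3, 285.7] 514 med [0.4804 0.1748 0.0231] z95 [0.0057 0.0231 0.0272]
side ring 0.58 [370.6, 199.1] 243 med [ 0.4705 -0.0742  0.0168] z95 [0.0033 0.0168 0.0207]
side cover 0.74 [313.9, 332.2] 1764 med [0.4413 0.2924 0.0206] z95 [0.0051 0.0206 0.0522]
side block 0.77 [393.9, 146.6] 749 med [ 0.4769 -0.2621  0.0218] z95 [0.0023 0.0218 0.0253]
side hammer 0.96 [251.5, 189.1] 1189 med [0.7555 0.0253 0.0233] z95 [0.0017 0.0233 0.028 ]
side jar 0.67 [198.2, 326.9] 848 med [0.6392 0.395  0.0574] z95 [0.0018 0.0574 0.0621]
top base 0.95 [306.4, 228.5] 1655 med [0.5428 0.0411 0.0204] z95 [0.0054 0.0204 0.0273]
top base 0.4 [171.8, 197.6] 406 med [0.642  0.3809 0.0583] z95 [0.0138 0.0583 0.0627]
top ring 0.86 [259.3, 245.3] 328 med [0.4923 0.1617 0.024 ] z95 [0.0014 0.024  0.0274]
top ring 0.81 [313.3, 275.5] 268 med [0.412  0.0257 0.0234] z95 [0.0023 0.0234 0.0264]
top ring 0.61 [349.8, 245.9] 195 med [ 0.4734 -0.0721  0.0169] z95 [-0.0007  0.0169  0.0207]
top ring 0.59 [297.7, 227.7] 181 med [0.5331 0.0411 0.0424] z95 [0.0294 0.0424 0.046 ]
top cover 0.89 [215.7, 271.6] 1030 med [0.4444 0.2791 0.0207] z95 [0.0102 0.0207 0.0525]
top block 0.9 [422.7, 243.5] 864 med [ 0.4825 -0.27    0.0215] z95 [0.0102 0.0215 0.025 ]
top hammer 0.79 [316.6, 151.5] 849 med [ 0.7579 -0.0061  0.0239] z95 [0.0166 0.0239 0.0281]
top jar 0.6 [169.5, 196.0] 418 med [0.6423 0.3814 0.0582] z95 [0.0086 0.0582 0.0627]
```

```bash
python3 - <<'E'
from h import *
np.set_printoptions(precision=4,suppress=True)
from scipy.optimize import least_squares
def rect(x):
    (c,s,a)=cv2.minAreaRect((x[:,:2]*1000).astype(np.float32)); return np.round(c,1),np.round(s,1),round(a,1)
def circ(x):
    r=least_squares(lambda q:np.hypot(x[:,0]-q[0],x[:,1]-q[1])-q[2],[*x[:,:2].mean(0),.021]).x;return r
for n in("side","top"):
    z=np.load(n+".npz"); p,d=z["p"],z["d"]; X=cloud(n,d)
    def sel(c,r,z0,z1): 
        return (d>0)&(np.hypot(X[...,0]-c[0],X[...,1]-c[1])<r)&(X[...,2]>z0)&(X[...,2]<z1)
    m=sel((.535,.045),.1,.014,.05); x=X[m]; print(n,"base all",rect(x))
    m=sel((.535,.045),.1,.0175,.0225); print(" base top",rect(X[m]), X[m][:,2].mean())
    m=sel((.535,.045),.06,.039,.048); print(" ring",circ(X[m]),rect(X[m]),X[m][:,2].mean(),m.sum())
    m=sel((.535,.045),.06,.030,.0375);print(" pinz?",X[m].mean(0),m.sum())
    m=sel((.443,.285),.08,.017,.06); print(" cover all",rect(X[m]))
    m=sel((.443,.285),.08,.0175,.023); print(" cover plate",rect(X[m]),X[m][:,2].mean())
    m=sel((.443,.285),.08,.048,.057); print(" bar",rect(X[m]),X[m][:,2].mean(),m.sum())
    for nm,c in(("big",(.408,.027)),("blue",(.486,.168)),("blk",(.472,-.073))):
        m=sel(c,.06,.014,.03); print(" ",nm,circ(X[m]),rect(X[m]))
    u0,v0,u1,v1=(190,180,370,300) if n=="top" else (270,180,420,370)
    cv2.imwrite(f"pics/{n}_z.png",cv2.resize(p[v0:v1,u0:u1,::-1],None,fx=4 if n=="top" else 3,fy=4 if n=="top" else 3,interpolation=cv2.INTER_CUBIC))
E
```

```text
side base all (array([537.9,  65.7]), array([130.7, 155.6]), 4.4)
 base top (array([538.1,  65.1]), array([130.4, 149.4]), 4.4) 0.020317971181356906
 ring [0.5328 0.0424 0.0211] (array([532.6,  42.9]), array([45.8, 49.6]), 25.3) 0.04294885000615924 189
 pinz? [0.5313 0.0458 0.0336] 85
 cover all (array([445.2, 284.4]), array([71.8, 91.4]), 73.1)
 cover plate (array([445.2, 284.4]), array([71.8, 91.4]), 73.1) 0.020402697215780845
 bar (array([445.4, 285.1]), array([16.7, 50.3]), 72.5) 0.051928982891613594 204
  big [0.4025 0.0261 0.0278] (array([403.1,  24.2]), array([64. , 65.9]), 15.4)
  blue [0.4851 0.1674 0.0288] (array([485.5, 165.7]), array([66.2, 68.7]), 0.8)
  blk [ 0.4707 -0.0712  0.0214] (array([467.8, -59.2]), array([48.9, 81.9]), 12.1)
top base all (array([538.6,  66.9]), array([130.6, 152.9]), 4.0)
 base top (array([538.7,  66.2]), array([129.8, 151.2]), 4.4) 0.020062869298768334
 ring [0.5341 0.0403 0.0211] (array([534.2,  39.9]), array([47. , 47.8]), 87.0) 0.04291087565422413 151
 pinz? [0.53   0.0399 0.0336] 28
 cover all (array([446. , 283.3]), array([71.2, 90. ]), 73.0)
 cover plate (array([446. , 283.3]), array([71.2, 90. ]), 73.0) 0.020323528124081548
 bar (array([445.6, 283.2]), array([15.9, 48.8]), 72.2) 0.05209619768862506 120
  big [0.4038 0.0225 0.0277] (array([404.9,  22.4]), array([62. , 63.4]), 86.2)
  blue [0.4862 0.1637 0.0288] (array([486.4, 164.3]), array([67.3, 65.6]), 85.8)
  blk [ 0.4716 -0.0739  0.0211] (array([471.7, -73.5]), array([47.9, 47.1]), 40.4)
```

View pics/top_z.png

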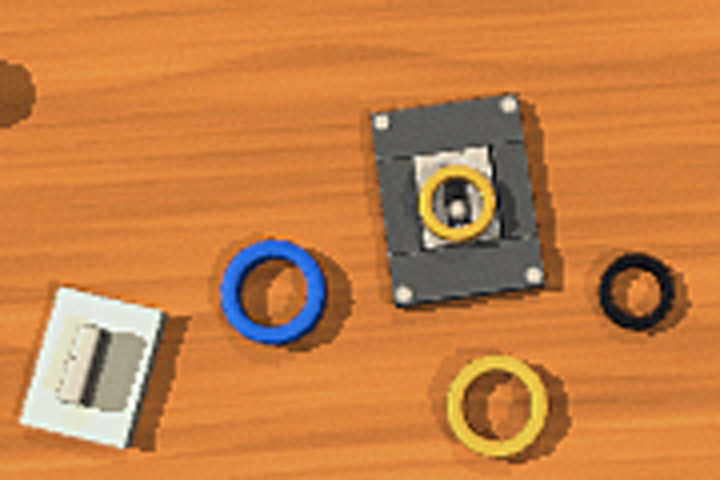

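View pics/side_z.png

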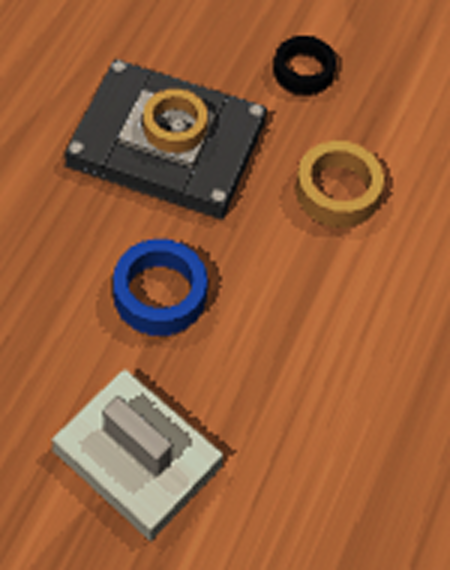

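```bash
python3 - <<'E'
from h import *
np.set_printoptions(precision=4,suppress=True)
def rect(x):
    (c,s,a)=cv2.minAreaRect((x[:,:2]*1000).astype(np.float32)); return np.round(c,1),np.round(s,1),round(a,1)
for n in("side","top"):
    z=np.load(n+".npz"); p,d=z["p"],z["d"]; X=cloud(n,d)
    m=(d>0)&(np.hypot(X[...,0]-.538,X[...,1]-.042)<.09)&(X[...,2]>.016)&(X[...,2]<.024)&(X[...,1]<.115)
    k=cv2.connectedComponentsWithStats(m.astype(np.uint8)); L=k[1]; i=1+np.argmax(k[2][1:,4]); print(n,rect(X[L==i]))
    m=(d>0)&(np.hypot(X[...,0]-.538,X[...,1]-.042)<.05)&(X[...,2]>.023)&(X[...,2]<.027)
    print(" pad",rect(X[m]),X[m][:,2].mean(),m.sum())
    m=(d>0)&(np.hypot(X[...,0]-.5335,X[...,1]-.0413)<.015)&(X[...,2]>.0325)
    print(X[m]); print(np.argwhere(m)[:,::-1])
    uv=proj(n,[.538,.042,.03])[0]; u,v=np.round(uv).astype(int); print(uv)
    cv2.imwrite(f"pics/{n}_zz.png",cv2.resize(p[v-30:v+30,u-35:u+35,::-1],None,fx=10,fy=10,interpolation=cv2.INTER_NEAREST)); print("crop",u-35,v-30)
# reach check: TCP z etc
E
```

```text
side (array([539.8,  41.4]), array([130.4, 104.3]), 4.6)
 pad (array([535.4,  40.4]), array([88.2, 91.4]), 37.4) 0.024893745246946836 213
[[0.5344 0.0279 0.0374]
 [0.5338 0.0396 0.0326]
 [0.5307 0.0409 0.036 ]
 [0.529  0.0393 0.0351]
 [0.534  0.0447 0.0347]
 [0.5321 0.0432 0.0341]
 [0.5298 0.0429 0.0352]
 [0.5282 0.0409 0.0336]
 [0.5264 0.0391 0.0326]
 [0.5308 0.0461 0.0345]
 [0.5272 0.0429 0.0329]
 [0.525  0.0421 0.0331]
 [0.5278 0.0469 0.0334]]
[[330 215]
 [328 220]
 [329 220]
 [330 220]
 [327 221]
 [328 221]
 [329 221]
 [330 221]
 [331 221]
 [328 222]
 [330 222]
 [331 222]
 [329 223]]
[325.879  220.7463]
crop 291 191
top (array([540.6,  40.6]), array([130. , 100.1]), 4.2)
 pad (array([538.5,  40. ]), array([89.9, 88.9]), 54.2) 0.024723393845004896 179
[[0.5357 0.04   0.0334]
 [0.5332 0.0428 0.0335]
 [0.533  0.0402 0.0339]
 [0.5306 0.043  0.0335]
 [0.5299 0.0403 0.0367]
 [0.53   0.0377 0.035 ]
 [0.5278 0.0405 0.0334]
 [0.5273 0.0379 0.0353]]
[[304 230]
 [303 231]
 [304 231]
 [303 232]
 [304 232]
 [305 232]
 [304 233]
 [305 233]]
[303.2481 229.387 ]
crop 268 199
```

View pics/top_zz.png

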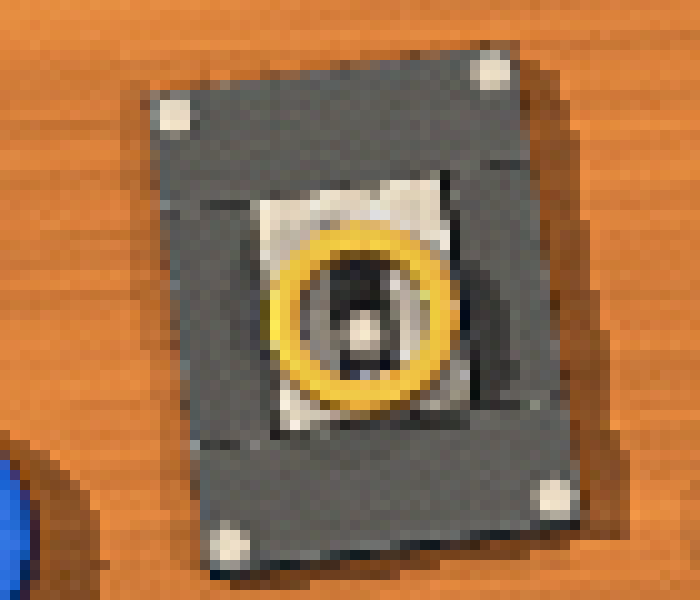

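View pics/side_zz.png

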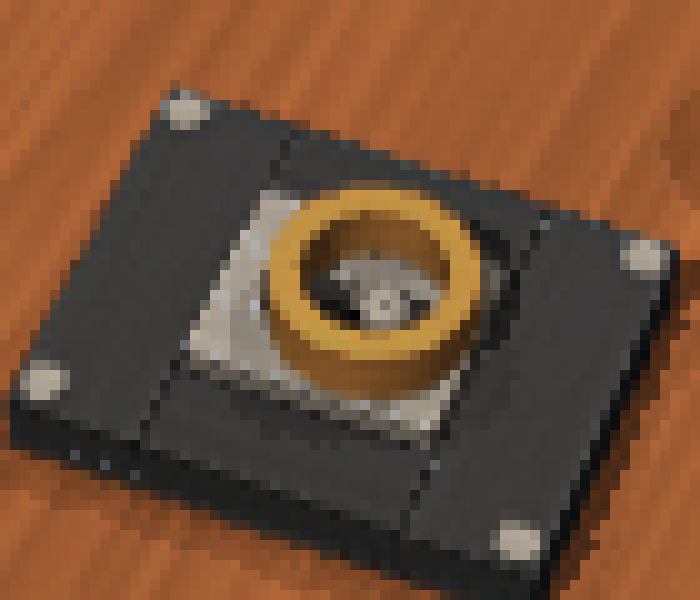

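```bash
cat >> h.py <<'E'
from scipy.spatial.transform import Rotation as Ro
GR=.163
def rep(target=None,yaw=None,s=None):
    """target grasp point world (xyz); yaw = desired world yaw(deg) of jaw axis (mod 180)"""
    s=s or manip.sense(); R=Ro.from_euler("xyz",s["tcp_rot"]).as_matrix(); p=np.array(s["tcp_pos"]); g=p+R[:,0]*GR
    jy=np.degrees(np.arctan2(R[1,1],R[0,1]))
    print("t %.2f"%s["t"],"grasp",g.round(4),"tip z",round(p[2]+R[2,0]*.182,4),"jaw yaw %.2f"%jy,"xaxis",R[:,0].round(4),"F",np.round(s["contact_force"],2),"T",np.round(s["ft_torque"],2),"open %.4f"%s["opening"],"q",np.round(s["joint_positions"],2))
    if target is not None: print(" shift mm",((np.array(target)-g)@R*1000).round(1))
    if yaw is not None:
        dy=(yaw-jy+90)%180-90; sg=np.sign(R[2,0]); print(" turn rad",round(np.radians(dy)*sg,4))
E
python3 - <<'E'
from h import *
rep([.534,.0413,.15],90+4.3)
rep([.445,.284,.15],73-0)
E
```

```text
t 0.80 grasp [0.1557 0.6568 0.2417] tip z 0.2227 jaw yaw 76.66 xaxis [-0. -0. -1.] F [-0.53 -0.73  0.  ] T [ 0.01 -0.03  0.04] open 0.0880 q [-1.45  0.48  0.02  1.56 -0.01  1.11 -0.08]
 shift mm [  91.7 -511.6  510.1]
 turn rad -0.3079
t 0.80 grasp [0.1557 0.6568 0.2417] tip z 0.2227 jaw yaw 76.66 xaxis [-0. -0. -1.] F [-0.53 -0.73  0.  ] T [ 0.01 -0.03  0.04] open 0.0880 q [-1.45  0.48  0.02  1.56 -0.01  1.11 -0.08]
 shift mm [  91.7 -296.   367.5]
 turn rad 0.0639
```

```bash
python3 -m handwheel '[[[6,-40,40,-0.06,-1],[12,-80,80,-0.12,-1],[18,-120,120,-0.18,-1],[24,-160,160,-0.24,-1],[30,-200,200,-0.308,-1]]]' 20
python3 - <<'E'
from h import *
rep([.534,.0413,.15],94.3)
E
```

```text
t: 1.42
tcp_pos: [0.305, 0.4144, 0.3748]
tcp_rot: [0.891, 1.57, 0.968]
contact_force: [0.5, 0.7, -0.5]
opening: 0.088
t 1.43 grasp [0.3051 0.4145 0.2118] tip z 0.1928 jaw yaw 94.43 xaxis [ 5.e-04  7.e-04 -1.e+00] F [ 0.54  0.73 -0.55] T [ 0.02 -0.08 -0.01] open 0.0880 q [-1.08  0.25  0.03  1.97 -0.01  0.92  0.6 ]
 shift mm [  61.6 -389.8  199.4]
 turn rad 0.0023
```

```bash
python3 -m handwheel '[[[6,-50,25,0,-1],[12,-100,50,0,-1],[18,-150,75,0,-1],[24,-200,100,0,-1],[30,-250,125,0,-1]]]'
python3 -m handwheel '[[[0,-40,20,0,-1],[0,-80,40,0,-1],[0,-120,60,0,-1],[0,-140,75,0,-1],[0,-140,75,0,-1]]]'
python3 - <<'E'
from h import *
rep([.534,.0413,.0475],94.3)
E
```

```text
t: 2.05
tcp_pos: [0.4484, 0.1746, 0.3449]
tcp_rot: [0.555, 1.57, 0.631]
contact_force: [0.6, 0.7, 0.2]
opening: 0.0876
t: 2.68
tcp_pos: [0.5337, 0.0405, 0.3448]
tcp_rot: [-0.61, 1.57, -0.538]
contact_force: [0.1, 1.0, -0.6]
opening: 0.0882
t 2.67 grasp [0.5339 0.0404 0.1818] tip z 0.1628 jaw yaw 94.10 xaxis [ 9.e-04 -5.e-04 -1.e+00] F [ 0.1   0.99 -0.61] T [0.06 0.07 0.01] open 0.0882 q [-0.41  0.32  0.27  1.96 -0.11  0.87  1.56]
 shift mm [1.343e+02 1.000e+00 1.000e-01]
 turn rad -0.0034
```

```bash
python3 -m handwheel '[[[40,1,0,0,-1],[80,1,0,0,-1],[115,1,0,0,-1],[134,1,0,0,-1],[134,1,0,0,-1]]]' 20
python3 - <<'E'
from h import *
rep([.534,.0413,.0475],94.3)
E
python3 -m handwheel '[[[0,0,0,0,0.5],[0,0,0,0,0.5],[0,0,0,0,0.5],[0,0,0,0,0.5],[0,0,0,0,0.5]]]' 20
python3 - <<'E'
from h import *
rep([.534,.0413,.0475],94.3)
E
```

```text
t: 3.3
tcp_pos: [0.5317, 0.0444, 0.2095]
tcp_rot: [3.048, 1.567, 3.125]
contact_force: [0.4, 0.5, 0.6]
opening: 0.0877
t 3.30 grasp [0.5312 0.0444 0.0465] tip z 0.0275 jaw yaw 94.40 xaxis [-3.4e-03  1.0e-04 -1.0e+00] F [0.38 0.46 0.64] T [ 0.05  0.02 -0.02] open 0.0877 q [-0.36  0.53  0.21  2.05 -0.19  0.59  1.62]
 shift mm [-1.  -3.3  2.6]
 turn rad 0.0018
t: 3.92
tcp_pos: [0.533, 0.043, 0.211]
tcp_rot: [0.012, 1.57, 0.087]
contact_force: [-0.2, -0.8, 3.1]
opening: 0.0485
t 3.92 grasp [0.5331 0.043  0.048 ] tip z 0.029 jaw yaw 94.29 xaxis [ 5.e-04  0.e+00 -1.e+00] F [-0.19 -0.82  3.05] T [-0.09  0.1   0.02] open 0.0485 q [-0.36  0.53  0.21  2.05 -0.19  0.59  1.62]
 shift mm [ 0.5 -1.8  0.8]
 turn rad -0.0001
```

```bash
python3 -m handwheel '[[[0,0,0,0,1],[-10,0,0,0,1],[-25,0,0,0,1],[-40,0,0,0,1],[-40,0,0,0,1]]]' 25
python3 - <<'E'
from h import *
rep([.58,-.105,.09],94.3)
for n in("side","top"):
    p,d=manip.capture(n); cv2.imwrite(f"pics/{n}_1.png",p[:,:,::-1])
E
```

```text
t: 4.55
tcp_pos: [0.5334, 0.0433, 0.2523]
tcp_rot: [0.183, 1.568, 0.258]
contact_force: [-0.0, 0.5, -1.4]
opening: 0.0485
t 4.55 grasp [0.5339 0.0434 0.0893] tip z 0.0703 jaw yaw 94.31 xaxis [ 3.e-03  8.e-04 -1.e+00] F [-0.04  0.54 -1.45] T [-0.02 -0.07  0.02] open 0.0485 q [-0.38  0.46  0.23  2.03 -0.17  0.67  1.6 ]
 shift mm [  -0.7 -151.5   34.8]
 turn rad 0.0002
```

View pics/side_1.png

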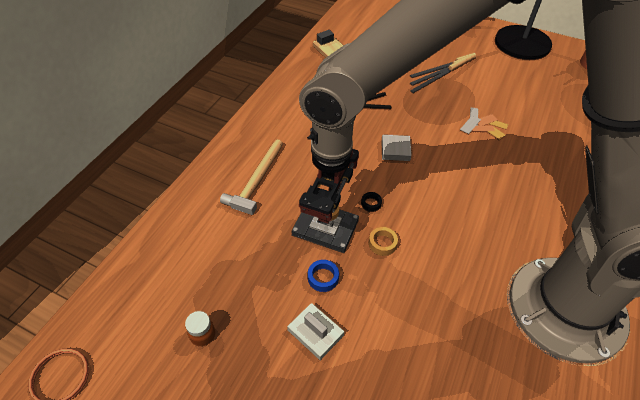

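```bash
python3 -m handwheel '[[[0,-45,10,0,1],[0,-90,20,0,1],[0,-130,30,0,1],[0,-151,35,0,1],[0,-151,35,0,1]]]'
python3 - <<'E'
from h import *
rep([.58,-.105,.024],94.3)
E
```

```text
t: 5.28
tcp_pos: [0.579, -0.1058, 0.2502]
tcp_rot: [-2.891, 1.57, -2.818]
contact_force: [-0.4, 0.7, -1.3]
opening: 0.0486
t 5.28 grasp [ 0.5788 -0.1058  0.0872] tip z 0.0682 jaw yaw 94.17 xaxis [-7.e-04 -2.e-04 -1.e+00] F [-0.41  0.73 -1.34] T [ 0.09 -0.01 -0.02] open 0.0486 q [-0.11  0.53  0.24  1.9  -0.18  0.73  1.88]
 shift mm [63.2  0.7  1.3]
 turn rad -0.0022
```

```bash
python3 -m handwheel '[[[25,0,0,0,1],[45,0,0,0,1],[56,0,0,0,1],[61,0,0,0,1],[61,0,0,0,1]]]'
python3 - <<'E'
from h import *
rep([.58,-.105,.023],94.3)
E
```

```text
t: 5.9
tcp_pos: [0.5791, -0.1046, 0.1896]
tcp_rot: [2.768, 1.571, 2.843]
contact_force: [0.1, 0.2, -1.6]
opening: 0.0487
t 5.90 grasp [ 0.5791 -0.1046  0.0266] tip z 0.0076 jaw yaw 94.32 xaxis [-2.e-04  1.e-04 -1.e+00] F [ 0.1   0.24 -1.58] T [-0.    0.01 -0.02] open 0.0487 q [-0.08  0.63  0.21  1.92 -0.21  0.61  1.91]
 shift mm [ 3.6 -0.5  0.9]
 turn rad 0.0003
```

```bash
python3 -m handwheel '[[[1,0,0,0,1],[2,0,0,0,1],[3,0,0,0,1],[3,0,0,0,1]]]'
python3 - <<'E'
from h import *
rep()
E
```

```text
t: 6.4
tcp_pos: [0.5791, -0.1047, 0.1867]
tcp_rot: [1.135, 1.571, 1.211]
contact_force: [1.0, -0.6, -2.2]
opening: 0.0484
t 6.40 grasp [ 0.5791 -0.1047  0.0237] tip z 0.0047 jaw yaw 94.31 xaxis [ 0.e+00  1.e-04 -1.e+00] F [ 1.   -0.55 -2.24] T [ 0.02  0.01 -0.  ] open 0.0484 q [-0.08  0.63  0.21  1.92 -0.21  0.61  1.91]
```

```bash
python3 -m handwheel '[[[1,0,0,0,1],[1,0,0,0,1]]]'; python3 -m handwheel '[[[0.6,0,0,0,1],[0.6,0,0,0,1]]]'
python3 - <<'E'
from h import *
rep()
E
```

```text
t: 6.65
tcp_pos: [0.5792, -0.1048, 0.186]
tcp_rot: [0.474, 1.571, 0.549]
contact_force: [-1.3, 1.2, 4.0]
opening: 0.0483
t: 6.9
tcp_pos: [0.5791, -0.1049, 0.186]
tcp_rot: [0.805, 1.57, 0.88]
contact_force: [-3.2, 1.5, 10.9]
opening: 0.0485
t 6.90 grasp [ 0.5792 -0.1048  0.023 ] tip z 0.004 jaw yaw 94.30 xaxis [ 3.e-04  3.e-04 -1.e+00] F [-3.24  1.51 10.86] T [ 0.14  0.73 -0.05] open 0.0485 q [-0.08  0.63  0.21  1.92 -0.21  0.61  1.91]
```

```bash
python3 -m handwheel '[[[-0.6,0,0,0,1],[-0.6,0,0,0,-1],[-0.6,0,0,0,-1],[-0.6,0,0,0,-1],[-0.6,0,0,0,-1]]]'; python3 -m handwheel '[[[-20,0,0,0,-1],[-50,0,0,0,-1],[-90,0,0,0,-1],[-130,0,0,0,-1],[-130,0,0,0,-1]]]'
python3 - <<'E'
from h import *
rep([.4455,.284,.15],73)
E
```

```text
t: 7.52
tcp_pos: [0.5791, -0.1048, 0.1855]
tcp_rot: [-2.947, 1.571, -2.871]
contact_force: [0.4, -0.2, -0.5]
opening: 0.0851
t: 8.15
tcp_pos: [0.5802, -0.1052, 0.3202]
tcp_rot: [-0.114, 1.563, -0.039]
contact_force: [0.5, 0.3, -0.4]
opening: 0.0878
t 8.15 grasp [ 0.5815 -0.1053  0.1573] tip z 0.1383 jaw yaw 94.29 xaxis [ 7.6e-03 -3.0e-04 -1.0e+00] F [ 0.47  0.25 -0.39] T [-0.02 -0.03  0.1 ] open 0.0878 q [-0.14  0.44  0.27  1.86 -0.15  0.85  1.86]
 shift mm [   6.1  398.4 -106.5]
 turn rad 0.3715
```

```bash
python3 -m handwheel '[[[0,55,-15,0.05,-1],[0,110,-30,0.1,-1],[0,165,-45,0.15,-1],[0,220,-60,0.2,-1],[0,275,-75,0.25,-1]]]'; python3 -m handwheel '[[[0,45,-10,0.06,-1],[0,90,-20,0.121,-1],[0,90,-20,0.121,-1],[0,90,-20,0.121,-1]]]'
python3 - <<'E'
from h import *
rep([.4455,.284,.15],73)
np.set_printoptions(precision=4,suppress=True)
from scipy.optimize import least_squares
for n in("side","top"):
    p,d=manip.capture(n); np.savez(f"{n}2.npz",p=p,d=d); X=cloud(n,d)
    cv2.imwrite(f"pics/{n}_2.png",p[:,:,::-1])
    uv=proj(n,[.54,.042,.03])[0]; u,v=np.round(uv).astype(int)
    cv2.imwrite(f"pics/{n}_2z.png",cv2.resize(p[v-30:v+30,u-35:u+35,::-1],None,fx=10,fy=10,interpolation=cv2.INTER_NEAREST)); print("crop",u-35,v-30)
    for nm,c in(("ring",(.579,-.105)),):
        m=(d>0)&(np.hypot(X[...,0]-c[0],X[...,1]-c[1])<.06)&(X[...,2]>.012)&(X[...,2]<.03); x=X[m]
        print(least_squares(lambda q:np.hypot(x[:,0]-q[0],x[:,1]-q[1])-q[2],[*x[:,:2].mean(0),.021]).x,x[:,2].mean(),x[:,2].std())
    m=(d>0)&(np.hypot(X[...,0]-.54,X[...,1]-.042)<.03)&(X[...,2]>.0275)
    print(X[m]); print(np.argwhere(m)[:,::-1].mean(0))
E
```

```text
t: 8.78
tcp_pos: [0.4825, 0.1653, 0.3157]
tcp_rot: [-2.948, 1.571, -3.125]
contact_force: [1.7, 0.3, -0.4]
opening: 0.088
t: 9.28
tcp_pos: [0.4794, 0.2551, 0.3154]
tcp_rot: [-1.82, 1.569, -2.115]
contact_force: [-0.4, 0.2, -0.8]
opening: 0.0881
t 9.28 grasp [0.4793 0.2549 0.1524] tip z 0.1334 jaw yaw 73.06 xaxis [-7.0e-04 -1.1e-03 -1.0e+00] F [-0.36  0.17 -0.76] T [0.   0.04 0.01] open 0.0881 q [-0.81  0.37  0.26  1.97 -0.13  0.81  0.79]
 shift mm [  2.4  18.  -40.8]
 turn rad 0.0011
crop 290 190<stdin>:12: RuntimeWarning: Mean of empty slice.
  ret = um.true_divide(
Traceback (most recent call last):
ValueError: Initial guess is outside of provided bounds
```

View pics/side_2z.png

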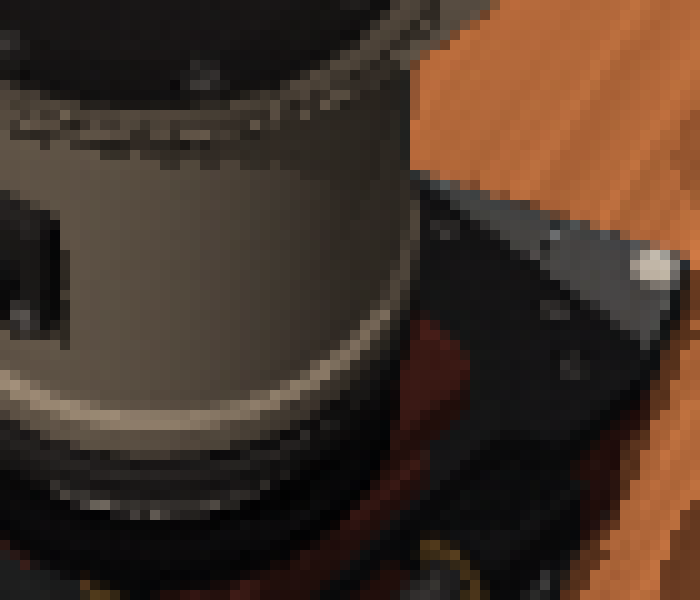

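The side view is blocked by the arm, so I'll move over the cover and use the top view.

```bash
python3 -m handwheel '[[[0,18,-41,0,-1],[0,18,-41,0,-1],[0,18,-41,0,-1]]]'
python3 - <<'E'
from h import *
rep([.4455,.284,.0445],73)
np.set_printoptions(precision=4,suppress=True)
from scipy.optimize import least_squares
for n in("top","side"):
    p,d=manip.capture(n); np.savez(f"{n}2.npz",p=p,d=d); X=cloud(n,d)
    cv2.imwrite(f"pics/{n}_3.png",p[:,:,::-1])
    uv=proj(n,[.54,.042,.03])[0]; u,v=np.round(uv).astype(int)
    cv2.imwrite(f"pics/{n}_3z.png",cv2.resize(p[v-30:v+30,u-35:u+35,::-1],None,fx=10,fy=10,interpolation=cv2.INTER_NEAREST)); print("crop",u-35,v-30)
    m=(d>0)&(np.hypot(X[...,0]-.579,X[...,1]+.105)<.06)&(X[...,2]>.012)&(X[...,2]<.03); x=X[m]
    print(n,m.sum())
    if len(x)>10: print(least_squares(lambda q:np.hypot(x[:,0]-q[0],x[:,1]-q[1])-q[2],[*x[:,:2].mean(0),.021]).x,x[:,2].mean(),x[:,2].std())
    m=(d>0)&(np.hypot(X[...,0]-.54,X[...,1]-.042)<.03)&(X[...,2]>.0275)&(X[...,2]<.04)
    print(X[m]); print(np.argwhere(m)[:,::-1])
E
```

```text
t: 9.7
tcp_pos: [0.4462, 0.2837, 0.3158]
tcp_rot: [-0.623, 1.57, -0.92]
contact_force: [-0.1, -0.9, -0.4]
opening: 0.0878
t 9.70 grasp [0.4463 0.2836 0.1528] tip z 0.1338 jaw yaw 72.96 xaxis [ 3.e-04 -4.e-04 -1.e+00] F [-0.1  -0.93 -0.37] T [-0.06  0.05  0.06] open 0.0878 q [-0.89  0.35  0.25  2.   -0.12  0.8   0.7 ]
 shift mm [108.3   0.2  -0.9]
 turn rad -0.0007
crop 268 199
top 147
[ 0.5797 -0.1047  0.021 ] 0.017352629441527562 0.0019506194923107542
[[0.567  0.0543 0.0281]
 [0.5664 0.0437 0.0275]
 [0.5651 0.0278 0.0286]
 [0.5642 0.0518 0.0276]
 [0.5626 0.028  0.0278]
 [0.5622 0.0254 0.0288]
 [0.5609 0.0466 0.0294]
 [0.5607 0.0414 0.0281]
 [0.5562 0.0523 0.0276]
 [0.5546 0.0311 0.0284]
 [0.5512 0.0208 0.0285]
 [0.5437 0.0265 0.028 ]
 [0.5429 0.0556 0.0281]
 [0.5428 0.053  0.0278]
 [0.5377 0.056  0.0276]
 [0.5372 0.0532 0.0298]
 [0.5361 0.0427 0.0323]
 [0.5359 0.0401 0.0323]
 [0.536  0.0375 0.0302]
 [0.5354 0.0244 0.0284]
 [0.5338 0.0429 0.0296]
 [0.5336 0.0403 0.0301]
 [0.5333 0.0376 0.0309]
 [0.5326 0.035  0.0338]
 [0.5324 0.0167 0.0277]
 [0.5327 0.0615 0.028 ]
 [0.5311 0.0456 0.0
[... 399 characters left out ...]
.0334 0.0275]
 [0.5174 0.0308 0.0275]
 [0.5171 0.0282 0.0283]
 [0.517  0.0256 0.0277]
 [0.5163 0.0545 0.0278]
 [0.5125 0.0364 0.0277]]
[[298 219]
 [302 219]
 [308 219]
 [299 220]
 [308 220]
 [309 220]
 [301 221]
 [303 221]
 [299 223]
 [307 223]
 [311 224]
 [309 227]
 [298 228]
 [299 228]
 [298 230]
 [299 230]
 [303 230]
 [304 230]
 [305 230]
 [310 230]
 [303 231]
 [304 231]
 [305 231]
 [306 231]
 [313 231]
 [296 232]
 [302 232]
 [303 232]
 [304 232]
 [305 232]
 [306 232]
 [303 233]
 [304 233]
 [305 233]
 [306 233]
 [295 234]
 [300 234]
 [304 234]
 [305 234]
 [296 236]
 [304 236]
 [297 237]
 [304 237]
 [307 237]
 [308 237]
 [309 237]
 [310 237]
 [299 238]
 [306 239]]
crop 290 190
side 0
[]
[]
```

View pics/top_3z.png

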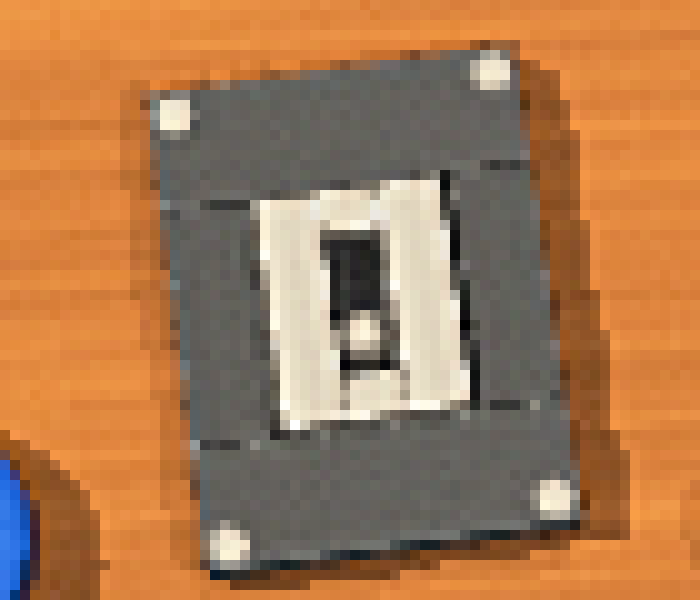

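View pics/top_3.png

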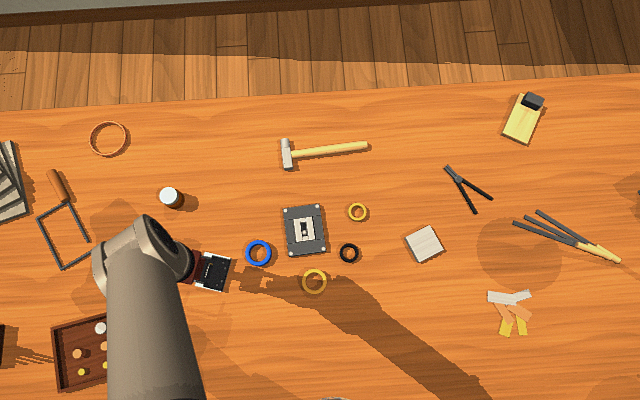

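View pics/side_3.png

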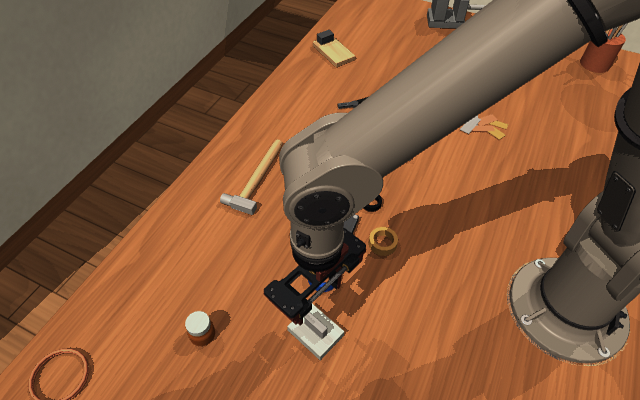

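```bash
python3 - <<'E'
from h import *
np.set_printoptions(precision=4,suppress=True)
a=at_z("top",[303.8,231.5],.034)[0]; b=at_z("side",[328.7,220.8],.034)[0]; print(a,b)
# base edges: fit top face in both images by corner studs/outer edges from initial picture
import itertools
for n in("side","top"):
    z=np.load(n+".npz"); p,d=z["p"],z["d"]; X=cloud(n,d)
    # dark pixels subset: gray & dark
    m=(d>0)&(np.abs(X[...,2]-.0202)<.003)&(np.hypot(X[...,0]-.54,X[...,1]-.041)<.085)&((p.max(-1).astype(int)-p.min(-1))<30)
    m=m&(X[...,1]<.12); pts=X[m][:,:2]
    best=None
    for th in np.radians(np.arange(0,9,.1)):
        c,s=np.cos(th),np.sin(th); u=pts@[c,s]; v=pts@[-s,c]
        q=[np.percentile(u,.7),np.percentile(u,99.3),np.percentile(v,.7),np.percentile(v,99.3)]
        A=(q[1]-q[0])*(q[3]-q[2])
        if best is None or A<best[0]: best=(A,np.degrees(th),q,((q[0]+q[1])/2*np.array([c,s])+(q[2]+q[3])/2*np.array([-s,c])))
    print(n,best)
# studs: bright spots
from scipy import ndimage
for n in("side","top"):
    z=np.load(n+("2" if n=="top" else "")+".npz"); p,d=z["p"],z["d"]; X=cloud(n,d)
    w=np.clip(p.astype(float).mean(-1)-100,0,None)
    C=[]
    for sx,sy in itertools.product((-1,1),(-1,1)):
        th=np.radians(4.3); e=np.array([np.cos(th),np.sin(th)]); f=np.array([-e[1],e[0]])
        g=np.array([.54,.041])+sx*.056*e+sy*.041*f; uv=proj(n,[*g,.0205])[0]
        yy,xx=np.mgrid[0:400,0:640]; mm=(np.hypot(xx-uv[0],yy-uv[1])<4.5)&((p.max(-1).astype(int)-p.min(-1))<45)
        ww=w*mm; c=[(ww*xx).sum()/ww.sum(),(ww*yy).sum()/ww.sum()]; g2=at_z(n,c,.0205)[0]; C.append(g2[:2])
    C=np.array(C); e=C[2]+C[3]-C[0]-C[1]; f=C[1]+C[3]-C[0]-C[2]
    print(n,C.mean(0),np.degrees(np.arctan2(e[1],e[0])),np.degrees(np.arctan2(-f[0],f[1])),np.linalg.norm(e)/2,np.linalg.norm(f)/2)
E
```

```text
[0.5317 0.0408 0.034 ] [0.531  0.0419 0.034 ]
side (np.float64(0.012870627204264292), np.float64(4.5), [np.float64(0.47672906305357104), np.float64(0.6051605719708496), np.float64(-0.05025301064412871), np.float64(0.04996092682937815)], array([0.5393, 0.0423]))
top (np.float64(0.01241993666899429), np.float64(3.8000000000000007), [np.float64(0.47771375547468886), np.float64(0.6051925630813118), np.float64(-0.04373215134766615), np.float64(0.05369531053541032)], array([0.5399, 0.0409]))
side [0.5402 0.0405] 4.4241638611407605 4.4266013673110445 0.11629093673550646 0.08637578808109295
top [0.5404 0.041 ] 4.412744045215908 4.270743028664856 0.1162434096197614 0.0860469370976233
```

```bash
python3 -m handwheel '[[[40,0,-1,0,-1],[75,0,-1,0,-1],[95,0,-1,0,-1],[105,0,-1,0,-1],[105,0,-1,0,-1]]]'
python3 - <<'E'
from h import *
rep([.4456,.284,.0425],73)
E
```

```text
t: 10.42
tcp_pos: [0.445, 0.2848, 0.2104]
tcp_rot: [-1.786, 1.57, -2.083]
contact_force: [0.8, 0.1, -0.1]
opening: 0.0881
t 10.43 grasp [0.445  0.2847 0.0474] tip z 0.0284 jaw yaw 72.99 xaxis [-4.e-04 -7.e-04 -1.e+00] F [ 0.77  0.09 -0.11] T [ 0.04  0.02 -0.04] open 0.0881 q [-0.85  0.52  0.2   2.06 -0.18  0.58  0.75]
 shift mm [ 4.9 -0.5  0.8]
 turn rad -0.0001
```

```bash
python3 -m handwheel '[[[2,0,0,0,-1],[4,0,0,0,-1],[4.5,0,0,0,-1],[4.5,0,0,0,-1]]]'
python3 - <<'E'
from h import *
rep([.4456,.284,.0425],73)
E
python3 -m handwheel '[[[0,0,0,0,0.9],[0,0,0,0,0.9],[0,0,0,0,0.9],[0,0,0,0,0.9],[0,0,0,0,0.9]]]' 50
python3 -m handwheel '[[[0,0,0,0,1],[0,0,0,0,1],[0,0,0,0,1],[0,0,0,0,1],[0,0,0,0,1]]]'
python3 - <<'E'
from h import *
rep([.4456,.284,.0425],73)
E
```

```text
t: 10.92
tcp_pos: [0.4447, 0.2855, 0.2063]
tcp_rot: [1.178, 1.57, 0.883]
contact_force: [-0.2, 0.1, 0.2]
opening: 0.088
t 10.93 grasp [0.4447 0.2855 0.0433] tip z 0.0243 jaw yaw 73.06 xaxis [ 2.e-04  2.e-04 -1.e+00] F [-0.22  0.1   0.17] T [-0.05 -0.06 -0.05] open 0.0880 q [-0.84  0.53  0.2   2.06 -0.18  0.57  0.76]
 shift mm [ 0.8 -1.2  1.3]
 turn rad 0.001
t: 11.55
tcp_pos: [0.4447, 0.2854, 0.2061]
tcp_rot: [3.103, 1.571, 2.807]
contact_force: [-0.5, 0.4, -0.3]
opening: 0.0414
t: 12.18
tcp_pos: [0.4446, 0.2853, 0.2061]
tcp_rot: [-2.248, 1.571, -2.544]
contact_force: [0.1, -0.6, 0.2]
opening: 0.0156
t 12.18 grasp [0.4446 0.2853 0.0431] tip z 0.0241 jaw yaw 73.05 xaxis [-2.e-04 -1.e-04 -1.e+00] F [ 0.09 -0.62  0.15] T [-0.05  0.06  0.05] open 0.0156 q [-0.84  0.53  0.2   2.06 -0.18  0.57  0.76]
 shift mm [ 0.6 -0.9  1.4]
 turn rad 0.0008
```

```bash
python3 -m handwheel '[[[-5,0,0,0,1],[-20,0,0,0,1],[-45,0,0,0,1],[-70,0,0,0,1],[-70,0,0,0,1]]]'
python3 - <<'E'
from h import *
rep([.5303,.0406,.115],94.4)
p,d=manip.capture("top"); cv2.imwrite("pics/top_4.png",p[150:350,100:400,::-1])
p,d=manip.capture("side"); cv2.imwrite("pics/side_4.png",cv2.resize(p[180:380,200:450,::-1],None,fx=3,fy=3))
E
```

```text
t: 12.8
tcp_pos: [0.4453, 0.2858, 0.2783]
tcp_rot: [1.03, 1.566, 0.734]
contact_force: [-0.2, -0.2, -4.3]
opening: 0.0158
t 12.80 grasp [0.4459 0.2863 0.1153] tip z 0.0963 jaw yaw 73.04 xaxis [ 0.0034  0.003  -1.    ] F [-0.15 -0.22 -4.26] T [-0.05  0.01  0.02] open 0.0158 q [-0.88  0.41  0.24  2.03 -0.14  0.72  0.72]
 shift mm [-1.000e-01 -2.104e+02  1.524e+02]
 turn rad -0.3727
```

View pics/side_4.png

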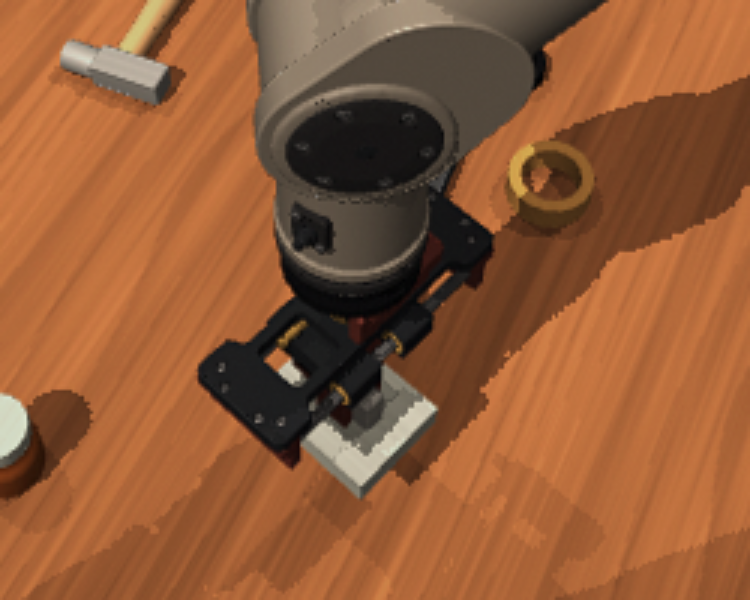

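The cover is held and hangs level below the jaws, and the wrist reads 4.3 N for its weight. Next I'll carry it over the pin.

```bash
python3 -m handwheel '[[[0,-45,32,-0.08,1],[0,-90,65,-0.16,1],[0,-135,98,-0.24,1],[0,-180,130,-0.32,1],[0,-205,148,-0.373,1]]]'
python3 -m handwheel '[[[0,-5,4,0,1],[0,-5,4,0,1],[0,-5,4,0,1]]]'
python3 - <<'E'
from h import *
rep([.5303,.0406,.083],94.4)
E
```

```text
t: 13.52
tcp_pos: [0.5265, 0.0426, 0.275]
tcp_rot: [-2.555, 1.568, -2.48]
contact_force: [0.4, 0.2, -4.4]
opening: 0.0161
t: 13.9
tcp_pos: [0.5304, 0.0431, 0.2756]
tcp_rot: [2.689, 1.569, 2.768]
contact_force: [-0.1, 0.5, -3.7]
opening: 0.0155
t 13.90 grasp [0.5302 0.0431 0.1126] tip z 0.0936 jaw yaw 94.54 xaxis [-1.2e-03  5.0e-04 -1.0e+00] F [-0.14  0.48 -3.67] T [ 0.1  -0.03 -0.02] open 0.0155 q [-0.35  0.41  0.19  2.02 -0.12  0.72  1.56]
 shift mm [29.6 -2.6 -0. ]
 turn rad 0.0025
```

```bash
python3 -m handwheel '[[[8,-2.5,0,0.002,1],[18,-2.5,0,0.002,1],[25,-2.5,0,0.002,1],[25,-2.5,0,0.002,1],[25,-2.5,0,0.002,1]]]'
python3 - <<'E'
from h import *
rep([.5303,.0406,.0771],94.4)
p,d=manip.capture("top"); cv2.imwrite("pics/top_5.png",cv2.resize(p[150:300,210:410,::-1],None,fx=4,fy=4))
p,d=manip.capture("side"); cv2.imwrite("pics/side_5.png",cv2.resize(p[140:300,240:440,::-1],None,fx=4,fy=3.75))
E
```

```text
t: 14.52
tcp_pos: [0.5312, 0.039, 0.2512]
tcp_rot: [-0.107, 1.571, -0.032]
contact_force: [-1.0, 0.3, -3.4]
opening: 0.0157
t 14.53 grasp [0.5312 0.039  0.0882] tip z 0.0692 jaw yaw 94.30 xaxis [ 1.e-04 -0.e+00 -1.e+00] F [-0.95  0.32 -3.43] T [ 0.08 -0.01  0.01] open 0.0157 q [-0.34  0.45  0.18  2.03 -0.13  0.67  1.58]
 shift mm [11.1  1.7 -0.7]
 turn rad -0.0017
```

View pics/side_5.png

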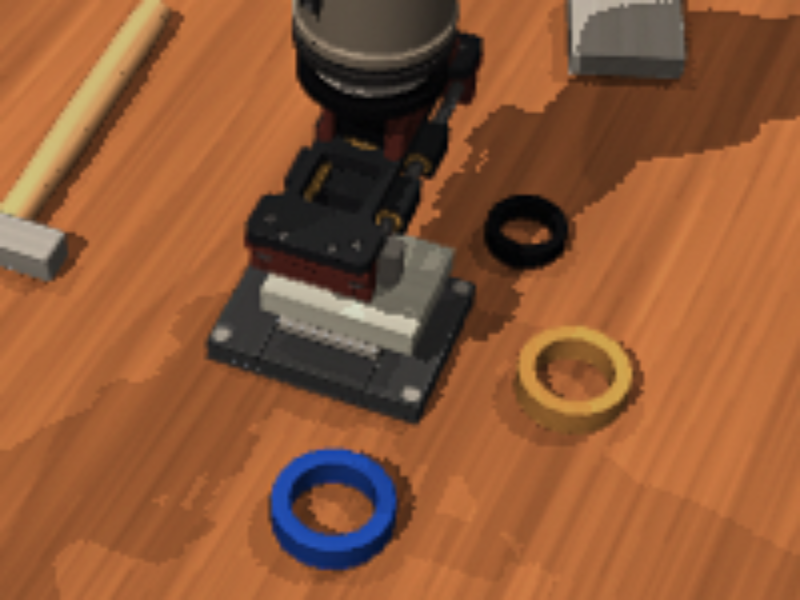

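View pics/top_5.png

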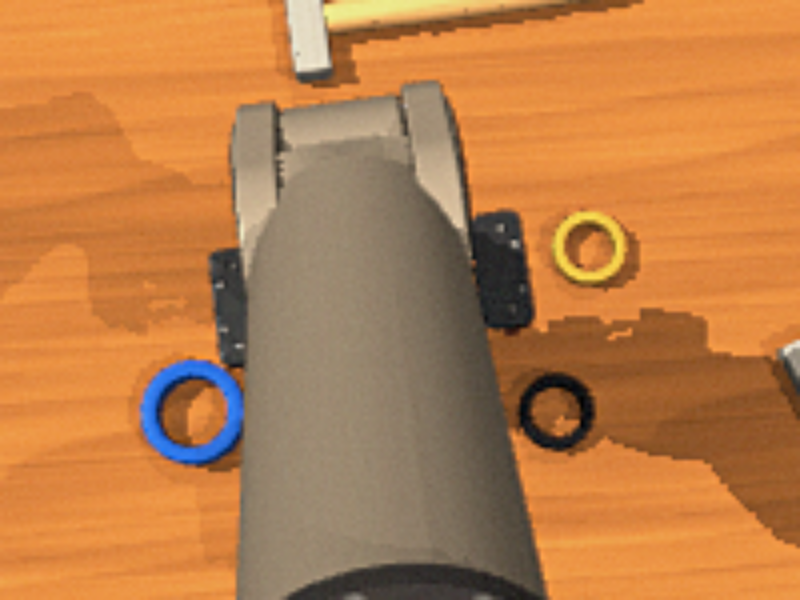

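```bash
python3 -m handwheel '[[[3,1.5,-0.7,0,1],[7,1.5,-0.7,0,1],[9,1.5,-0.7,0,1],[9,1.5,-0.7,0,1]]]'
python3 - <<'E'
from h import *
rep([.5303,.0406,.0771],94.4)
E
```

```text
t: 15.12
tcp_pos: [0.5301, 0.0404, 0.2419]
tcp_rot: [-3.001, 1.57, -2.925]
contact_force: [-0.9, 0.0, -4.8]
opening: 0.0158
t 15.12 grasp [0.53   0.0404 0.0789] tip z 0.0599 jaw yaw 94.31 xaxis [-6.e-04 -1.e-04 -1.e+00] F [-0.92  0.03 -4.81] T [ 0.01 -0.02  0.01] open 0.0158 q [-0.34  0.47  0.18  2.04 -0.13  0.65  1.58]
 shift mm [1.8 0.2 0.3]
 turn rad -0.0017
```

Well placed, and still free of contact. I'll go down in small steps and watch the force.

```bash
python3 -m handwheel '[[[1,0,0,0,1],[2,0,0,0,1],[2,0,0,0,1]]]'
python3 -m handwheel '[[[1,0,0,0,1],[2,0,0,0,1],[2,0,0,0,1]]]'
python3 - <<'E'
from h import *
rep([.5303,.0406,.0681],94.4)
E
```

```text
t: 15.5
tcp_pos: [0.5302, 0.0404, 0.2401]
tcp_rot: [2.854, 1.571, 2.929]
contact_force: [-0.6, -0.7, -4.6]
opening: 0.0158
t: 15.88
tcp_pos: [0.5302, 0.0404, 0.238]
tcp_rot: [-3.122, 1.571, -3.047]
contact_force: [0.2, 0.7, -4.7]
opening: 0.0158
t 15.88 grasp [0.5302 0.0404 0.075 ] tip z 0.056 jaw yaw 94.31 xaxis [-2.e-04 -0.e+00 -1.e+00] F [ 0.18  0.67 -4.65] T [ 0.04  0.03 -0.05] open 0.0158 q [-0.33  0.47  0.18  2.04 -0.13  0.64  1.58]
 shift mm [6.9 0.2 0.2]
 turn rad -0.0016
```

```bash
python3 -m handwheel '[[[1,0,0,0,1],[2,0,0,0,1],[3,0,0,0,1],[3,0,0,0,1]]]'
python3 -m handwheel '[[[1,0,0,0,1],[2,0,0,0,1],[3,0,0,0,1],[3,0,0,0,1]]]'
python3 -m handwheel '[[[1,0,0,0,1],[1,0,0,0,1]]]'
python3 - <<'E'
from h import *
rep([.5303,.0406,.0681],94.4)
E
```

```text
t: 16.38
tcp_pos: [0.5302, 0.0404, 0.235]
tcp_rot: [-3.09, 1.571, -3.015]
contact_force: [0.1, -0.6, -4.3]
opening: 0.0158
t: 16.88
tcp_pos: [0.5302, 0.0405, 0.2321]
tcp_rot: [3.057, 1.571, 3.132]
contact_force: [-0.1, 1.1, -3.4]
opening: 0.0157
t: 17.12
tcp_pos: [0.5303, 0.0404, 0.2312]
tcp_rot: [0.158, 1.571, 0.234]
contact_force: [0.5, 1.0, -4.0]
opening: 0.0158
t 17.12 grasp [0.5303 0.0404 0.0682] tip z 0.0492 jaw yaw 94.31 xaxis [ 1.e-04  0.e+00 -1.e+00] F [ 0.54  0.96 -4.04] T [-0.01 -0.02 -0.03] open 0.0158 q [-0.33  0.49  0.17  2.04 -0.14  0.62  1.58]
 shift mm [0.1 0.2 0. ]
 turn rad -0.0016
```

```bash
for i in 1 2; do python3 -m handwheel '[[[1,0,0,0,1],[1,0,0,0,1]]]'; done; for i in 1 2; do python3 -m handwheel '[[[1,0,0,0,1],[1,0,0,0,1]]]'; done
```

```text
t: 17.38
tcp_pos: [0.5303, 0.0404, 0.2304]
tcp_rot: [0.656, 1.571, 0.731]
contact_force: [-2.2, -0.5, 2.6]
opening: 0.016
t: 17.62
tcp_pos: [0.5303, 0.0404, 0.2293]
tcp_rot: [0.459, 1.571, 0.534]
contact_force: [-2.1, -0.8, 4.5]
opening: 0.0154
t: 17.88
tcp_pos: [0.5303, 0.0404, 0.2282]
tcp_rot: [0.474, 1.571, 0.549]
contact_force: [-2.5, 0.5, 4.9]
opening: 0.016
t: 18.12
tcp_pos: [0.5303, 0.0404, 0.2274]
tcp_rot: [0.58, 1.571, 0.655]
contact_force: [-3.0, -0.6, 7.1]
opening: 0.0162
```

```bash
for i in 1 2 3; do python3 -m handwheel '[[[0.7,0,0,0,1],[0.7,0,0,0,1]]]'; done
```

```text
t: 18.38
tcp_pos: [0.5303, 0.0404, 0.2268]
tcp_rot: [0.775, 1.571, 0.85]
contact_force: [-2.4, -0.1, 7.8]
opening: 0.0161
t: 18.62
tcp_pos: [0.5303, 0.0404, 0.2262]
tcp_rot: [0.79, 1.571, 0.865]
contact_force: [-4.7, -0.3, 8.9]
opening: 0.0161
t: 18.88
tcp_pos: [0.5303, 0.0404, 0.2261]
tcp_rot: [1.186, 1.57, 1.261]
contact_force: [-5.4, -0.3, 16.3]
opening: 0.0156
```

```bash
python3 -m handwheel '[[[0.6,0,0,0,1],[0.6,0,0,0,1],[0.6,0,0,0,1]]]' 60
python3 - <<'E'
from h import *
rep([.5303,.0406,.0631],94.4)
p,d=manip.capture("side"); cv2.imwrite("pics/side_6.png",cv2.resize(p[190:270,280:380,::-1],None,fx=7,fy=7,interpolation=cv2.INTER_CUBIC)); X=cloud("side",d)
m=(d>0)&(np.hypot(X[...,0]-.535,X[...,1]-.041)<.09)&(X[...,1]>.045)&(p.min(-1)>130)&(X[...,2]>.03)&(X[...,2]<.06)
print(np.percentile(X[m][:,2],[5,50,90]),m.sum())
K=X[m]; q=K[(K[:,2]>.035)&(K[:,2]<.046)]; A=np.c_[q[:,:2]-q[:,:2].mean(0),np.ones(len(q))]; print("plate plane",np.linalg.lstsq(A,q[:,2],rcond=None)[0],len(q))
rep()
E
```

```text
t: 19.25
tcp_pos: [0.5303, 0.0404, 0.2261]
tcp_rot: [1.331, 1.57, 1.406]
contact_force: [-7.3, -0.4, 23.4]
opening: 0.0157
t 19.25 grasp [0.5303 0.0405 0.0631] tip z 0.0441 jaw yaw 94.30 xaxis [ 1.e-04  6.e-04 -1.e+00] F [-7.28 -0.35 23.39] T [-0.17  1.78  0.02] open 0.0157 q [-0.33  0.5   0.17  2.04 -0.14  0.61  1.58]
 shift mm [-0.   0.1  0. ]
 turn rad -0.0018
[0.03767424 0.04048775 0.04261135] 162
plate plane [-0.01143191  0.14842565  0.04051563] 162
t 19.30 grasp [0.5304 0.0405 0.0631] tip z 0.0441 jaw yaw 94.30 xaxis [ 2.e-04  6.e-04 -1.e+00] F [-7.73 -0.44 23.26] T [-0.2   1.87  0.05] open 0.0155 q [-0.33  0.5   0.17  2.04 -0.14  0.61  1.58]
```

View pics/side_6.png

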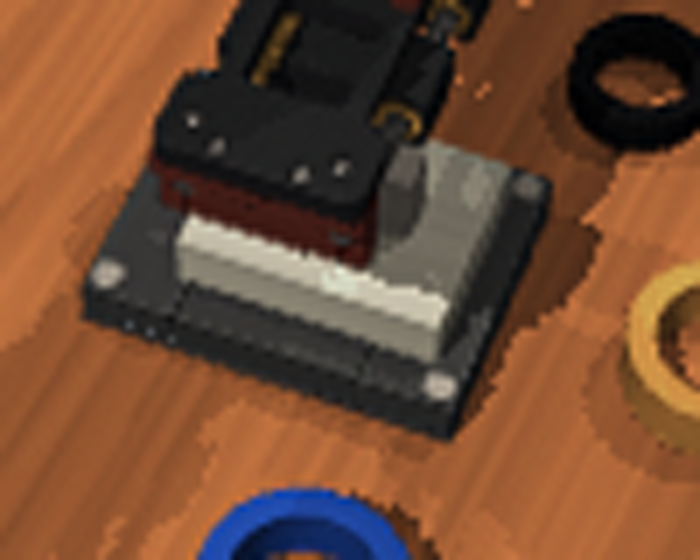

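The cover looks flush with the block, aligned with the base, with the plate top at about 40 mm. I'll hold briefly to check that it is steady, then hand in.

```bash
python3 -m handwheel '[[[0,0,0,0,1],[0,0,0,0,1],[0,0,0,0,1],[0,0,0,0,1],[0,0,0,0,1]]]'
python3 - <<'E'
from h import *
rep(); print(manip.hand_in())
E
```

```text
t: 19.92
tcp_pos: [0.5303, 0.0403, 0.2261]
tcp_rot: [1.251, 1.57, 1.326]
contact_force: [-8.7, -0.2, 23.9]
opening: 0.0154
t 19.93 grasp [0.5303 0.0404 0.0631] tip z 0.0441 jaw yaw 94.29 xaxis [ 2.e-04  6.e-04 -1.e+00] F [-8.65 -0.2  23.89] T [-0.2   1.81  0.01] open 0.0154 q [-0.33  0.5   0.17  2.04 -0.14  0.61  1.58]
the job is handed in; nothing more can be done
None
```

The ring is off the base and the cover is on the pin, held pressed down; I handed the job in at 19.9 s of the 67 s allowed. Handing in reports no verdict.

- **Ring:** I lifted the smaller brass ring off the base and laid it flat on the bench at about (0.580, -0.105). The top camera's depth put its upper face at about 17 mm; its height is 18 mm. It is about 70 mm clear of the base.
- **Cover:** I gripped it by its bar, turned it to the base's direction (about 4.4°, matched to about 0.1°), and lowered it over the pin. It dropped past the pin's tip without touching. The first push-back from the sprung pad came at the expected height.
- **Pressing:** The cover came down 5 mm and stopped as the force jumped. My last reading had the tool at the height for fully pressed (20 mm), with 24 N upward at the wrist, steady over 0.6 s, and the 60 N grip unslipped.
- **Plate height:** The side camera's depth gave the plate top at about 40 mm, which agrees with fully pressed. A plane I fitted to those points came out tilted, but I put that down to pixels at the plate's edge, because the picture shows the cover sitting flat.
- **Side load:** About 8 N of sideways force remained in x, probably the pin bearing on the hole or the off-centre spring.
- **Other things on the bench:** The arm never went near the hammer, jar, block or pliers. I saw no change in the later pictures, but I did not measure their positions again at the end.

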